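# Reseat the skewed lid of a sample dish

## Robot

A 6-joint arm with a two-finger parallel gripper is mounted at the origin on the work surface. World frame = base frame: x ahead of the robot, y to its left, z up, the work surface at z = 0. Lengths are in m, angles in rad, forces in N, time in s.
With the tool pointing down it reaches from about 0.4 to 0.925 m from the base axis. Payload 3.4 kg.
Tool frame: the origin (TCP) lies at the very end of the fingers, on their centre line; the grasp point (between the pads) lies 19 mm behind it (robot.grip_depth is the z of the grasp point in the tool frame, in m); z points along the fingers, y is the line along which they close (so a half turn about z gives the same grasp; the last joint's range is limited). The gripper opens to 85 mm and grips with 20 to 120 N. Pads are 22 mm wide; open, the fingers measure 114 mm over their backs; the gripper's body (76 mm by 85 mm) begins 54 mm behind the grasp point. The pads swing forward as they close: fully open they stand 13 mm farther back than shut.
Start: joints at [1.071, 0.307, 1.506, -0, 1.328, -0.073], TCP at [0.238, 0.524, 0.231] pointing down, gripper open.
Joint ranges: [-3.12, 3.12], [-1.05, 2.28], [0.14, 2.33], [-1.42, 4.57], [0.1, 2.73], [-2.68, 2.68]. Speed limits (rad/s): [2.57, 2.57, 3.14, 3.14, 3.14, 3.14].

## Interface

Orientations are given as a rotation vector (axis times angle).
In Python, from workcell import robot gives the robot as it stands. The module is installed in compiled form; this text tells all that it offers.
- The arm moves only by the tool move_arm, never from a script. Its argument "deltas" is a list that holds one entry, the list of rows, each a list of 5 numbers: the shift along the tool's x, y, z in units of 50 mm (1.0 is 50 mm), then the turn about the tool's z in units of 6 degrees (1.0 is 6 degrees), then the gripper command: -1 is shut, 1 is fully open, values between are in proportion. In form: [[[dx, dy, dz, yaw, claw], ...]]. A call has 1 to 20 rows; each row shifts and turns the commanded pose from where the row before left it, along the tool's axes as they then stand; what a row does not reach is not made up. A row lasts 1/8 s, in which the tool goes at most 62.5 mm and 10.7 degrees, less where a joint would pass 70% of its speed; a pose out of reach is approached as far as the arm can. A call is refused whole if a number of a shift passes 1 or a number of a turn 1, either way. A call with a gripper value outside its range is refused whole. The fingers move at their own pace and stop on an object; "force" is the grip in N (left out, the last holds). Time passes only in rows, so rows that do not move let the fingers close. It gives the time, the measured TCP pose, the force, the opening and the grip force at its end, in the units of the state.
- robot.observe(): the state, without advancing time (a new reading comes with each control period).
- robot.read_camera(name): name is "scene" or "top" or "wrist"; returns the picture (420x560x3 uint8, red, green, blue); there is no depth.
- robot.camera_model(name): a dict with "K" (3x3 intrinsics, pixels), "R" (3x3) and "t" (3): a world point X has camera coordinates R X + t; the wrist camera has in their place "mount" (4x4, takes a point from camera to tool coordinates, whose origin is the TCP and whose axes are the flange's). Camera axes: x right, y down, z forward; pixel columns grow to the right and rows downward; lengths in m; the calibration is good to about 2 mm. A picture is of the moment at which its call begins: read the wrist's pose just before it. camera_model takes no time and is no camera call.
- robot.finish_job(): hands the job in; it is judged then, once.
The state is a dict: "time": time; "joint_pos": joint angles; "qd": joint speeds; "tau": joint torques, N m; "position": TCP position; "tcp_rot": TCP orientation; "ft_force": force on the tool from outside, world axes, zero at the start; "torque": the same for the moment, N m; "gripper_width": opening from 0.0 (shut) to 1.0 (fully open); "finger_force": force on a finger pad.
Only numpy, scipy, OpenCV 4.12 (cv2) and the standard library are available. Lean on these libraries where they do the work, as an engineer would, in place of code of your own. Each camera call takes 0.05 s, during which the arm holds its last target. There are 200 camera calls.

## Task

The blue lid of the sample dish was put on skewed, so the lip on its handle side has dropped inside the dish. Take it by the yellow handle, raise that handle-side edge first, only just clear of the rim, with the opposite edge left low on the dish; then bring the lid back over the dish, lower it by the handle until it is down all round and centred, and only then let go. Leave the other closed dish, the foam block with the beaker and the bottle where they are.

Things in the scene. Friction and masses are not known exactly. Their poses are not given: they have to be found in the camera images.
- dish: White open rectangular sample dish, fixed with its aluminium holder (150 x 140 x 6 mm). Origin on the bench under its centre, z up. Dish 120 x 110 mm outside (x, y), walls 4 mm, inner floor at 10 mm, flat rim at 46 mm above the bench. At its -x side (turned roughly to the robot) the lid's handle-side lip has fallen inside; on its +x rim the lid's opposite edge rests.
- lid_handle (a point): Centre of the blue lid's yellow handle: upright bar 14 mm (lid x) by 64 mm (lid y), 30 mm high, on the lid's flat top face; pinched across x. The point is 15 mm below the bar's top and 15 mm above the lid's top face. Axes are the lid's: z up, x from the handle-side edge to the opposite edge. From here lid_center is 28 mm along +x and 29 mm down.
- lid_center (a point): Centre of the blue lid at the level of the lip's lower edge. At the start the lid lies flat on the rim, shifted 16 to 26 mm along the dish's +x, nearly parallel to the dish. Properly on, this point is over the dish's centre, 36 mm above the bench, lid and dish x axes alike.
- lid_near_edge (a point): Middle of the lower edge of the blue lid's handle-side lip, 65.5 mm along -x from lid_center; 36 mm above the bench when the lid lies flat on the dish (rim at 46 mm).
- lid_far_edge (a point): Middle of the lower edge of the blue lid's opposite lip, 65.5 mm along +x from lid_center; 36 mm above the bench when the lid lies flat.
- blue_lid: The loose blue lid (about 0.16 kg), origin and axes as lid_center. Outside 134 x 123 mm (x, y); flat plate 4 mm thick; lips 3 mm thick hang 10 mm below it: 90 mm long in the middle of the handle-side edge, whole at the opposite edge, 90 mm along each side from there; none at the handle-side corners. 128 x 117 mm between the lips: 4 mm (x) and 3.5 mm (y) of play each side over the dish.
- closed_dish: A second, loose white dish of the same size that is already closed with a grey lid (134 x 123 mm, 44 mm to the lid's top, yellow handle to 74 mm). Origin under its centre. To be left alone.
- foam_block: Loose cream foam block 110 x 90 x 45 mm, origin under its centre. To be left alone.
- beaker: Glass beaker, 68 mm across, 85 mm high, standing on the foam block; origin under its centre. To be left alone.
- bottle: Loose amber bottle, 66 mm across, 130 mm high; origin under its centre. To be left alone.
Not all that is in view belongs to the job. Leave any black or turquoise look-alike of the dish alone. Several things have the shape of the blue_lid; the one meant has the colours described above.

How it is judged:
By the outcome, as a careful person would: the job done as asked, in the order asked, and still so for the second after the job is handed in, with the robot touching nothing.
It also fails if it takes over 34 s, if anything falls off the work surface, if the arm or the gripper's body presses on something with over 40 N, if the wrist force passes 120 N, or if a joint passes its speed limit or range.

## Working session

There is one attempt and no reset: what is moved stays moved. The work goes in short steps, Python scripts to look and compute and a tool call to move; the robot and the scene stay as the last step left them, time stands still between calls to the robot, and variables do not carry over. Pictures are saved under pics/ and viewed, at most 10 in all, crops included, and the job is handed in when it is done.

Besides the shell and the picture viewer there is one more tool, called after "Request:" by a JSON object that holds its "fn" and its "kwargs". move_arm: Moves the arm, as the interface text tells. Its arguments: {"type":"object","properties":{"deltas":{"type":"array","items":{"type":"array","items":{"type":"array","items":{"type":"number"}}}},"force":{"type":"number"}},"required":["deltas"]}

```bash
mkdir -p pics; python3 - <<'E'
from workcell import robot
import cv2,numpy as np
s=robot.observe();print(s['time'],s['position'],s['tcp_rot'],s['gripper_width'],robot.grip_depth)
for n in ['top','scene']:
    im=robot.read_camera(n);cv2.imwrite(f'pics/{n}0.png',im[:,:,::-1])
    m=robot.camera_model(n);print(n,np.round(m['K'],1).tolist(),np.round(m['R'],3).tolist(),np.round(m['t'],3))
print(robot.camera_model('wrist'))
E
```

```text
0.0 [0.23719893 0.52301825 0.23036505] [-0.66369585 -3.07008015  0.00317103] 0.9993090541599173 -0.0187
top [[500.8, 0.0, 275.0], [0.0, 500.8, 211.0], [0.0, 0.0, 1.0]] [[0.026, -0.999, 0.021], [-0.991, -0.029, -0.127], [0.128, -0.017, -0.992]] [0.06  0.522 1.297]
scene [[544.5, 0.0, 288.7], [0.0, 544.5, 195.7], [0.0, 0.0, 1.0]] [[0.324, 0.946, -0.013], [0.742, -0.263, -0.617], [-0.587, 0.19, -0.787]] [-0.25  -0.302  1.408]
{'K': array([[331.25434983,   0.        , 279.47869871],
       [  0.        , 331.25434983, 208.09110895],
       [  0.        ,   0.        ,   1.        ]]), 'mount': array([[ 1.14840730e-03, -9.64463336e-01, -2.64214220e-01,
         6.75514231e-02],
       [ 9.99998711e-01,  1.40408597e-03, -7.78851412e-04,
        -3.17165488e-04],
       [ 1.12215311e-03, -2.64212985e-01,  9.64463705e-01,
        -1.43576044e-01],
       [ 0.00000000e+00,  0.00000000e+00,  0.00000000e+00,
         1.00000000e+00]])}
```

View pics/top0.png

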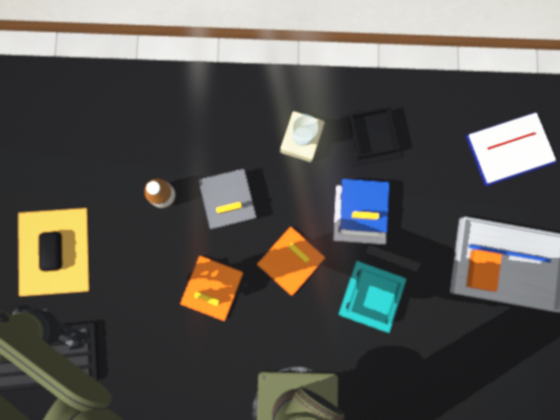

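View pics/scene0.png

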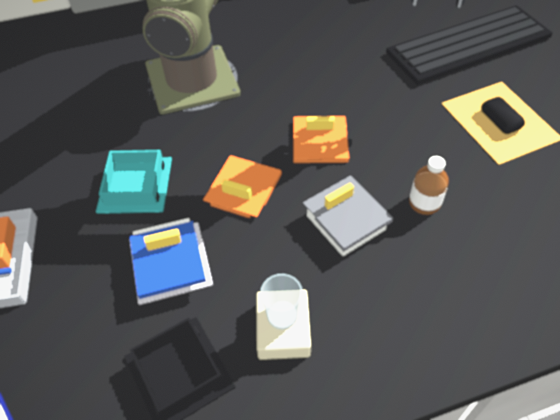

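The two images show these lid-shaped candidates in the top view:
- Blue lid with a yellow bar at (365,205), sitting skewed on a white dish.
- Orange lids at (291,260) and (212,288).
- Grey closed dish at (229,198).
- Turquoise dish at (373,297) and black dish at (380,133).

Only the first matches "blue lid, yellow handle, white dish". In the scene view it is at (168,258). Next I'll confirm it in a crop and measure it.

```bash
cat > h.py <<'E'
from workcell import robot
import cv2,numpy as np
from scipy.spatial.transform import Rotation as Ro
def cam(n,s=None):
    m=robot.camera_model(n)
    if n!='wrist': return m['K'],m['R'],m['t']
    T=np.eye(4);T[:3,:3]=Ro.from_rotvec(s['tcp_rot']).as_matrix();T[:3,3]=s['position']
    C=np.linalg.inv(T@m['mount']);return m['K'],C[:3,:3],C[:3,3]
def plane(c,uv,z):
    K,R,t=c;d=np.c_[np.atleast_2d(uv),np.ones(len(np.atleast_2d(uv)))]@np.linalg.inv(K).T@R;o=-R.T@t
    return o+d*((z-o[2])/d[:,2])[:,None]
def proj(c,X):
    K,R,t=c;p=(np.atleast_2d(X)@R.T+t)@K.T;return p[:,:2]/p[:,2:]
def mask(im,col):
    H=cv2.cvtColor(im,cv2.COLOR_RGB2HSV);lo,hi={'blue':((105,120,60),(125,255,255)),'yellow':((20,120,120),(35,255,255)),'white':((0,0,110),(180,70,255))}[col]
    return cv2.inRange(H,lo,hi)
def blob(m,near,r=60):
    n,l,st,ce=cv2.connectedComponentsWithStats(m)
    i=max((i for i in range(1,n) if np.hypot(*(ce[i]-near))<r),key=lambda i:st[i,4]);return (l==i).astype(np.uint8),ce[i],st[i,4]
E
python3 - <<'E'
from h import *
tiles=[]
for n,c in [('top',(365,205)),('scene',(168,258))]:
    im=cv2.cvtColor(cv2.imread(f'pics/{n}0.png'),cv2.COLOR_BGR2RGB);C=cam(n)
    y,ce,a=blob(mask(im,'yellow'),c,30);r=cv2.minAreaRect(cv2.findNonZero(y))
    print(n,'handle',ce,a,plane(C,ce,.078)[0],'rect',np.round(plane(C,cv2.boxPoints(r),.08)[:,:2],3).tolist())
    b,ce,a=blob(mask(im,'blue'),c,40);q=cv2.approxPolyDP(cv2.convexHull(cv2.findNonZero(b)),5,True)[:,0]
    print('blue',a,q.tolist(),np.round(plane(C,q,.05)[:,:2],3).tolist())
    tiles.append(cv2.resize(im[c[1]-50:c[1]+55,c[0]-50:c[0]+50],None,fx=4,fy=4,interpolation=cv2.INTER_CUBIC))
cv2.imwrite('pics/crop.png',np.hstack(tiles)[:,:,::-1])
E
```

```text
top handle [365.60689655 214.8       ] 145 [ 0.51159728 -0.15837533  0.078     ] rect [[0.506, -0.125], [0.521, -0.126], [0.517, -0.191], [0.502, -0.189]]
blue 2194 [[389, 182], [387, 232], [341, 227], [341, 179]] [[0.605, -0.226], [0.471, -0.22], [0.481, -0.099], [0.609, -0.098]]
scene handle [162.64855072 241.62318841] 276 [ 0.52896165 -0.16194873  0.078     ] rect [[0.52, -0.191], [0.522, -0.132], [0.541, -0.132], [0.538, -0.191]]
blue 3458 [[204, 280], [140, 297], [129, 236], [193, 221]] [[0.616, -0.108], [0.612, -0.224], [0.475, -0.223], [0.481, -0.098]]
```

View pics/crop.png

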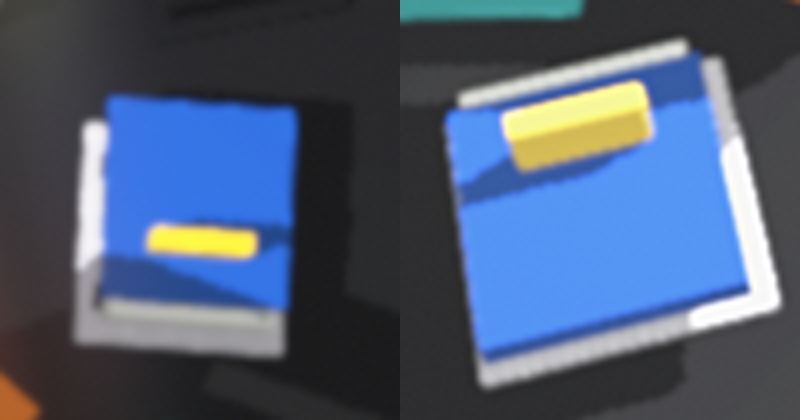

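The crop confirms it: the left panel (top view) and right panel (scene view) show a blue lid with a yellow handle, skewed on a white dish in its holder. The two views disagree slightly on the handle position, so I'll move to a wrist-camera pose over it.

```bash
cat >> h.py <<'E'
def rows(goal,yaw_y,n,claw,s=None):
    """straight path to goal TCP; yaw_y: world angle (deg) of tool y at end (mod 180)"""
    s=s or robot.observe();R=Ro.from_rotvec(s['tcp_rot']).as_matrix()
    a=np.degrees(np.arctan2(R[1,1],R[0,1]));d=(a-yaw_y+90)%180-90
    st=(np.array(goal)-s['position'])/n;out=[]
    for i in range(n):
        out.append([*np.round(R.T@st/.05,3).tolist(),round(d/n/6,3),claw]);R=R@Ro.from_euler('z',d/n,degrees=True).as_matrix()
    print('yaw total',d,'y angle',a);print(out)
E
python3 -c "
from h import *
rows([.53,-.157,.25],-3,18,1)"
```

```text
yaw total 68.60361104820475 y angle 65.60361104820477
[[-0.608, -0.554, -0.021, np.float64(0.635), 1], [-0.644, -0.512, -0.021, np.float64(0.635), 1], [-0.676, -0.468, -0.021, np.float64(0.635), 1], [-0.706, -0.422, -0.021, np.float64(0.635), 1], [-0.733, -0.374, -0.021, np.float64(0.635), 1], [-0.756, -0.325, -0.021, np.float64(0.635), 1], [-0.776, -0.274, -0.021, np.float64(0.635), 1], [-0.792, -0.222, -0.021, np.float64(0.635), 1], [-0.805, -0.169, -0.021, np.float64(0.635), 1], [-0.815, -0.115, -0.021, np.float64(0.635), 1], [-0.821, -0.06, -0.021, np.float64(0.635), 1], [-0.823, -0.006, -0.021, np.float64(0.635), 1], [-0.821, 0.049, -0.021, np.float64(0.635), 1], [-0.816, 0.104, -0.021, np.float64(0.635), 1], [-0.807, 0.158, -0.021, np.float64(0.635), 1], [-0.795, 0.211, -0.021, np.float64(0.635), 1], [-0.779, 0.263, -0.021, np.float64(0.635), 1], [-0.76, 0.315, -0.021, np.float64(0.635), 1]]
```

Request:
{"fn": "move_arm", "kwargs": {"deltas": [[[-0.61,-0.55,-0.02,0.635,1],[-0.64,-0.51,-0.02,0.635,1],[-0.68,-0.47,-0.02,0.635,1],[-0.71,-0.42,-0.02,0.635,1],[-0.73,-0.37,-0.02,0.635,1],[-0.76,-0.33,-0.02,0.635,1],[-0.78,-0.27,-0.02,0.635,1],[-0.79,-0.22,-0.02,0.635,1],[-0.81,-0.17,-0.02,0.635,1],[-0.82,-0.12,-0.02,0.635,1],[-0.82,-0.06,-0.02,0.635,1],[-0.82,-0.01,-0.02,0.635,1],[-0.82,0.05,-0.02,0.635,1],[-0.82,0.1,-0.02,0.635,1],[-0.81,0.16,-0.02,0.635,1],[-0.8,0.21,-0.02,0.635,1],[-0.78,0.26,-0.02,0.635,1],[-0.76,0.32,-0.02,0.635,1],[0,0,0,0,1]]]}}

```text
time: 2.48
position: [0.532, -0.1599, 0.2487]
tcp_rot: [2.281, 2.159, -0.001]
ft_force: [-0.7, 0.1, 0.0]
gripper_width: 1.003
finger_force: 0.0
```

```bash
python3 - <<'E'
from h import *
s=robot.observe();im=robot.read_camera('wrist');C=cam('wrist',s)
print(s['time'],s['position'],s['tcp_rot'],s['ft_force'])
cv2.imwrite('pics/w1.png',im[:,:,::-1])
uv=proj(C,[.515,-.158,.078])[0];print(uv)
y,ce,a=blob(mask(im,'yellow'),uv,60);r=cv2.minAreaRect(cv2.findNonZero(y));print('handle',ce,a,plane(C,ce,.08),np.round(plane(C,cv2.boxPoints(r),.08)[:,:2],4).tolist())
b,ce,a=blob(mask(im,'blue'),uv,120);q=cv2.approxPolyDP(cv2.convexHull(cv2.findNonZero(b)),6,True)[:,0]
print('blue',a,q.tolist(),np.round(plane(C,q,.05)[:,:2],4).tolist())
E
```

```text
2.475 [ 0.53201575 -0.15993146  0.24867807] [ 2.28139904e+00  2.15895530e+00 -7.20401986e-04] [-0.69128292  0.08575962  0.04131784]
[262.62303244 187.40649591]
handle [266.62804878 191.59146341] 164 [[ 0.51870402 -0.16190245  0.08      ]] [[0.5062, -0.1921], [0.5203, -0.1286], [0.531, -0.1309], [0.5175, -0.1946]]
blue 14212 [[349, 240], [228, 241], [223, 127], [355, 125], [369, 211]] [[0.6042, -0.2278], [0.4711, -0.2218], [0.4777, -0.0999], [0.61, -0.1051], [0.6256, -0.1957]]
```

View pics/w1.png

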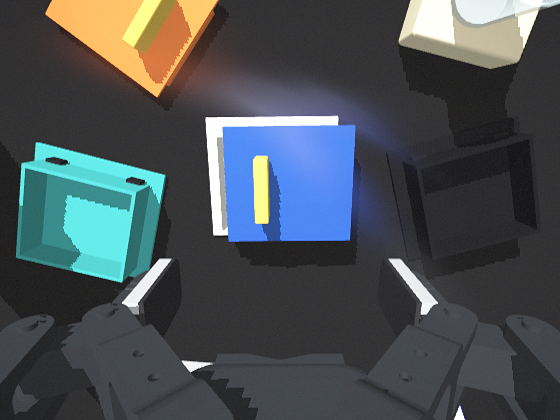

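The wrist view shows the blue plate with corners (223,127), (355,125), (349,240), (228,241). That gives 133 x 122 mm at z = 50 mm, which matches the lid. The handle is at about x 253–269, y 156–223. I'll enlarge the left edge to separate the dish rim from the holder.

```bash
python3 - <<'E'
from h import *
im=cv2.imread('pics/w1.png')
a=cv2.resize(im[105:250,195:245],None,fx=4,fy=4,interpolation=cv2.INTER_NEAREST)
b=cv2.resize(im[105:150,215:365],None,fx=4,fy=4,interpolation=cv2.INTER_NEAREST)
o=np.zeros((580,800,3),np.uint8);o[:,:200]=a;o[:180,200:]=b
cv2.imwrite('pics/w1c.png',o)
C=cam('wrist',dict(tcp_rot=np.array([2.28139904,2.15895530,-.0007]),position=[.53201575,-.15993146,.24867807]))
print(np.round(plane(C,[[206,118],[338,116],[213,235]],.006),4))
E
```

```text
[[ 0.4523 -0.09    0.006 ]
 [ 0.6006 -0.0958  0.006 ]
 [ 0.4452 -0.2294  0.006 ]]
```

View pics/w1c.png

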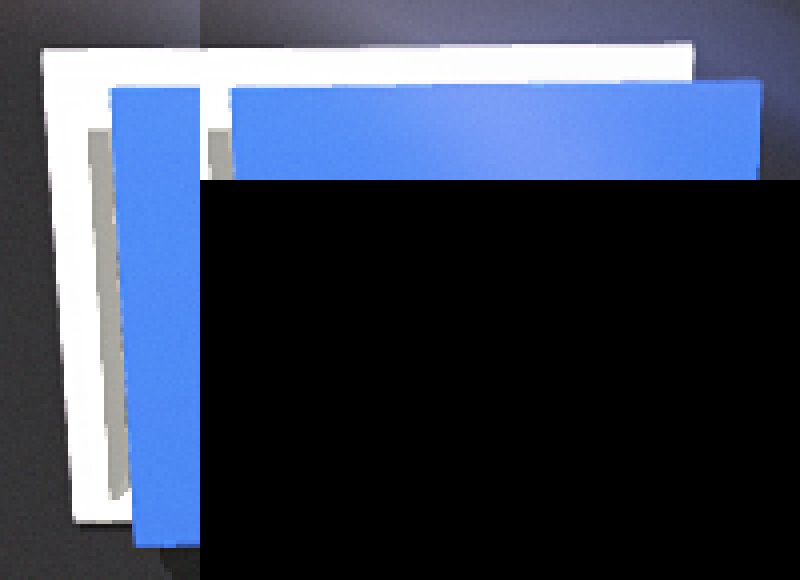

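The white outline is the holder: 148 x 140 mm at z = 6 mm, centre (0.523, -0.163), yaw about -2.6°. The lid centre is at (0.541, -0.164), so its offset is 18 mm along x, inside the 16–26 mm range, with the same yaw. The handle should then be at (0.513, -0.162). Next I'll descend onto it.

```bash
python3 -c "
from h import *
rows([.5130,-.1624,.070],-2.6,6,0)
s=robot.observe();c=cam('wrist',s);p=plane(c,[[217,137],[222.5,229]],.046)
a=np.radians(-2.6);X=np.array([[np.cos(a),np.sin(a)],[-np.sin(a),np.cos(a)]])
print('inner -x wall in dish frame (expect -56, +-51)',(p[:,:2]-[.5229,-.1626])@X.T)"
```

```text
yaw total -0.4732855362917121 y angle -3.0732855362917095
[[-0.018, -0.058, 0.595, np.float64(-0.013), 0], [-0.018, -0.058, 0.595, np.float64(-0.013), 0], [-0.017, -0.058, 0.595, np.float64(-0.013), 0], [-0.017, -0.058, 0.595, np.float64(-0.013), 0], [-0.017, -0.058, 0.595, np.float64(-0.013), 0], [-0.017, -0.058, 0.595, np.float64(-0.013), 0]]
inner -x wall in dish frame (expect -56, +-51) [[-0.05689603  0.05242923]
 [-0.05648515 -0.0469161 ]]
```

The inner wall matches the dish estimate to within 1 mm.

Request:
{"fn": "move_arm", "kwargs": {"deltas": [[[-0.02,-0.06,0.6,-0.013,0],[-0.02,-0.06,0.6,-0.013,0],[-0.02,-0.06,0.6,-0.013,0],[-0.02,-0.06,0.6,-0.013,0],[-0.015,-0.06,0.6,-0.013,0],[-0.01,-0.06,0.57,-0.013,0],[0,0,0,0,-0.4],[0,0,0,0,-0.6],[0,0,0,0,-1],[0,0,0,0,-1],[0,0,0,0,-1],[0,0,0,0,-1]]], "force": 20}}

```text
time: 4.03
position: [0.5136, -0.1617, 0.072]
tcp_rot: [2.268, 2.171, 0.002]
ft_force: [0.0, 2.0, 5.7]
gripper_width: 0.151
finger_force: 24.6
```

Request:
{"fn": "move_arm", "kwargs": {"deltas": [[[0,0,-0.04,0,-1],[0,0,-0.04,0,-1],[0,0,-0.04,0,-1],[0,0,0,0,-1]]]}}

```text
time: 4.53
position: [0.5127, -0.1617, 0.0768]
tcp_rot: [-2.27, -2.172, 0.0]
ft_force: [0.5, 0.2, -1.8]
gripper_width: 0.15
finger_force: 23.7
```

```bash
python3 - <<'E'
from h import *
s=robot.observe();im=robot.read_camera('wrist')
print(s['time'],s['position'],s['ft_force'],s['torque'],s['gripper_width'],s['finger_force'])
cv2.imwrite('pics/w2.png',im[:,:,::-1])
E
```

```text
4.525 [ 0.51270079 -0.1617324   0.07680358] [ 0.49732142  0.18121407 -1.80760258] [0.0063486  0.09236651 0.0020523 ] 0.15046912452062142 23.65052193403244
```

View pics/w2.png

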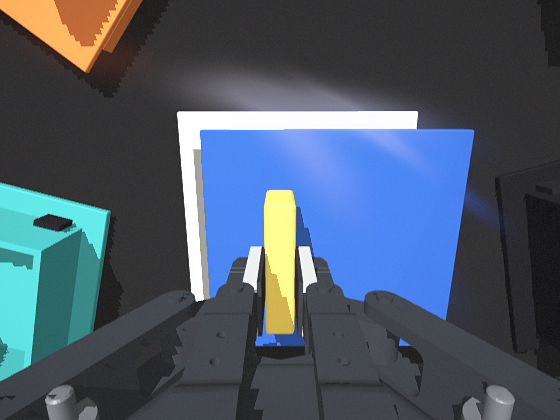

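The wrist view shows the handle at (280,262) in the pads. The lid's back corners are at (200,130) and (474,129), so it is rising nearly level (full weight, 1.8 N, on the wrist). The near lip is still below the rim. I'll ease the grip so the far edge sags onto the dish while the lid is still low.

Request:
{"fn": "move_arm", "kwargs": {"deltas": [[[0,0,0,0,-0.74],[0,0,0,0,-0.72],[0,0,0,0,-0.71]]]}}

```text
time: 4.95
position: [0.5127, -0.1616, 0.0767]
tcp_rot: [-2.269, -2.172, 0.0]
ft_force: [0.3, 0.1, -2.5]
gripper_width: 0.154
finger_force: 23.6
```

```bash
cat >> h.py <<'E'
from scipy.optimize import least_squares
def line_fit(m,rows_,side):
    p=[]
    for r in rows_:
        c=np.flatnonzero(m[r]); p.append([c.min()-.5 if side=='l' else c.max()+.5,r])
    return np.array(p,float)
def lidpose(im,s,rl,rr,hy=.0615,yaw=None):
    """fit lid top plate (x,y,z of plate-top centre, yaw,pitch,roll) to the back (+y) edge and both side edges, wrist view"""
    C=cam('wrist',s);m=mask(im,'blue');m=cv2.morphologyEx(m,cv2.MORPH_OPEN,np.ones((3,3),np.uint8))
    n,l,st,ce=cv2.connectedComponentsWithStats(m);m=(l==1+np.argmax(st[1:,4]))
    L=line_fit(m,rl,'l');Rr=line_fit(m,rr,'r')
    x0,x1=L[:,0].max()+8,Rr[:,0].min()-8
    T=np.array([[c,np.flatnonzero(m[:,int(c)]).min()-.5] for c in np.arange(x0,x1,3) if abs(c-280)>40],float)
    def f(p):
        R=Ro.from_euler('zyx',p[3:6]).as_matrix();q=np.array([[-.067,-.0615,0],[-.067,.0615,0],[.067,.0615,0],[.067,-.0615,0]])@R.T+p[:3]
        u=proj(C,q);d=lambda P,a,b:((P-a)@np.array([-(b-a)[1],(b-a)[0]]))/np.hypot(*(b-a))
        r=np.r_[d(L,u[0],u[1]),d(T,u[1],u[2]),d(Rr,u[2],u[3])]
        return np.r_[r,p[5]/.003,(p[3]-np.radians(-2.6))/.005*2]
    o=least_squares(f,[.541,-.163,.055,-.045,0,0],loss='soft_l1')
    p=o.x;R=Ro.from_euler('zyx',p[3:6]).as_matrix()
    e=[(R@[x,0,-.014]+p[:3])[2]*1e3 for x in(-.0655,.0655)]
    print('ctr mm',np.round(p[:3]*1e3,1),'yaw,pitch,roll deg',np.round(np.degrees(p[3:6]),2),'near/far edge z mm',np.round(e,1),'rms px',round(float(np.sqrt(np.mean(o.fun**2))),2))
    return p
E
python3 - <<'E'
from h import *
st=lambda s:print(s['time'],s['position'],s['ft_force'],s['gripper_width'],s['finger_force'])
s=robot.observe();im=robot.read_camera('wrist');st(s)
cv2.imwrite('pics/w3.png',im[:,:,::-1])
lidpose(im,s,range(140,230,4),range(140,300,4))
s2=dict(position=[.51270079,-.1617324,.07680358],tcp_rot=[-2.270,-2.172,0]);lidpose(cv2.imread('pics/w2.png')[:,:,::-1].copy(),s2,range(140,230,4),range(140,300,4))
E
```

```text
4.95 [ 0.51265932 -0.16163857  0.07672854] [ 0.3488401   0.09698485 -2.48157103] 0.15361461443372146 23.649269342422485
ctr mm [ 542.9 -163.1   61.8] yaw,pitch,roll deg [-2.57  9.44  0.09] near/far edge z mm [58.7 37.2] rms px 1.93
ctr mm [ 542.5 -163.3   60.4] yaw,pitch,roll deg [-2.58  7.89  0.08] near/far edge z mm [55.5 37.6] rms px 2.85
```

```bash
python3 - <<'E'
from h import *
s=dict(position=[.51265932,-.16163857,.07672854],tcp_rot=[-2.269,-2.172,0])
im=cv2.imread('pics/w3.png')
p=lidpose(im[:,:,::-1].copy(),s,range(140,230,4),range(140,300,4));C=cam('wrist',s)
Q=np.array([[-.067,-.0615,0],[-.067,.0615,0],[.067,.0615,0],[.067,-.0615,0]])
R=Ro.from_euler('zyx',p[3:6]).as_matrix()
o=cv2.resize(im,None,fx=1.4,fy=1.4)
cv2.polylines(o,[(proj(C,Q@R.T+p[:3])*1.4).astype(int)],True,(0,0,255),1)
R=Ro.from_euler('zyx',[-.045,.0,0]).as_matrix()
cv2.polylines(o,[(proj(C,Q@R.T+[.5408,-.1637,.055])*1.4).astype(int)],True,(0,255,0),1)
H=np.array([[-.06,-.055,0],[-.06,.055,0],[.06,.055,0]])
cv2.polylines(o,[(proj(C,np.array([[-.075,-.07,0],[-.075,.07,0],[.075,.07,0],[.075,-.07,0]])@R.T+[.5229,-.1626,.006])*1.4).astype(int)],True,(255,255,0),1)
cv2.imwrite('pics/w3o.png',o)
E
```

```text
ctr mm [ 542.9 -163.1   61.8] yaw,pitch,roll deg [-2.57  9.46  0.1 ] near/far edge z mm [58.7 37.2] rms px 1.93
```

View pics/w3o.png

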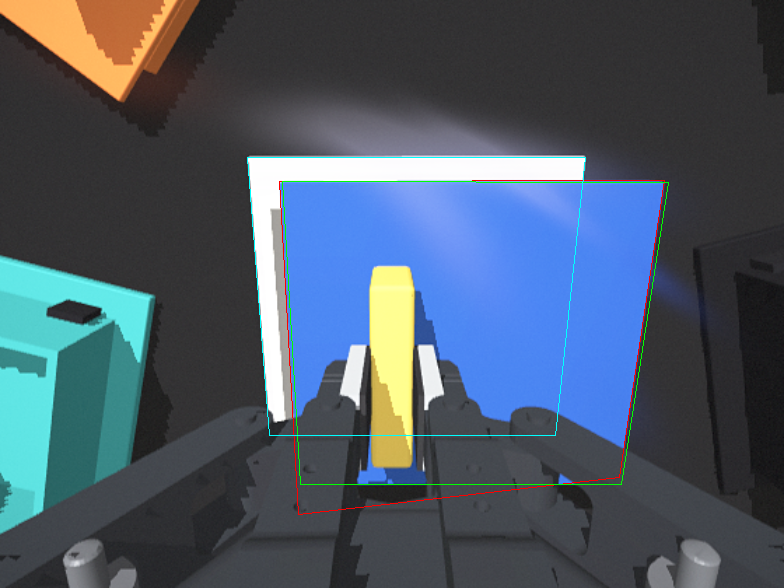

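```bash
cat >> h.py <<'E'
def tilt(im,s,hz,rl=range(140,210,3),rr=range(140,300,3)):
    """pitch with the handle point held at height hz and roll=0, yaw=-2.6deg; fits handle x,y,pitch"""
    C=cam('wrist',s);m=mask(im,'blue');n,l,st,ce=cv2.connectedComponentsWithStats(m);m=(l==1+np.argmax(st[1:,4]))
    L=line_fit(m,rl,'l');Rr=line_fit(m,rr,'r')
    T=np.array([[c,np.flatnonzero(m[:,int(c)]).min()-.5] for c in np.arange(L[:,0].max()+8,Rr[:,0].min()-8,3)],float)
    Q=np.array([[-.067,-.0615,0],[-.067,.0615,0],[.067,.0615,0],[.067,-.0615,0]])+[.028,0,-.015]
    pose=lambda p,q:q@Ro.from_euler('zy',[np.radians(-2.6),p[2]]).as_matrix().T+[p[0],p[1],hz+p[3]]
    d=lambda P,a,b:((P-a)@np.array([-(b-a)[1],(b-a)[0]]))/np.hypot(*(b-a))
    def f(p):
        u=proj(C,pose(p,Q));return np.r_[d(L,u[0],u[1]),d(T,u[1],u[2]),d(Rr,u[2],u[3]),p[3]/.0005]
    o=least_squares(f,[.513,-.162,0,0],loss='soft_l1');p=o.x
    e=pose(p,np.array([[.028,0,-.029],[-.0375,0,-.029],[.0935,0,-.029]]))
    print('handle',np.round(p[:2]*1e3,1),'dz',round(p[3]*1e3,1),'pitch',round(np.degrees(p[2]),2),'centre',np.round(e[0]*1e3,1),'near/far z',np.round(e[1:,2]*1e3,1),'rms',round(float(np.sqrt(np.mean(o.fun**2))),2))
    a=np.radians(-2.6);dd=(e[0][:2]-[.5229,-.1626])*1e3;print(' centre in dish frame',np.round([dd@[np.cos(a),np.sin(a)],dd@[-np.sin(a),np.cos(a)]],1))
    return p
E
python3 - <<'E'
from h import *
for n,z in(('w2',.0768),('w3',.0767)):
    tilt(cv2.imread(f'pics/{n}.png')[:,:,::-1].copy(),dict(position=[.5127,-.1617,z],tcp_rot=[-2.2695,-2.172,0]),.0698)
E
```

```text
handle [ 511.9 -162.2] dz 0.2 pitch 0.18 centre [ 539.7 -163.5   41. ] near/far z [41.2 40.8] rms 2.79
 centre in dish frame [16.9 -0.1]
handle [ 512.  -162.1] dz 0.3 pitch 0.38 centre [ 539.8 -163.3   41. ] near/far z [41.4 40.5] rms 2.14
 centre in dish frame [16.9  0. ]
```

Fitted with the handle held at its known height, the lid is level (near and far edges both at 41 mm). I'll ease the grip further in small steps so it pivots.

Request:
{"fn": "move_arm", "kwargs": {"deltas": [[[0,0,0,0,-0.7],[0,0,0,0,-0.69]]]}}

```text
time: 5.25
position: [0.5127, -0.1616, 0.0768]
tcp_rot: [-2.27, -2.172, -0.0]
ft_force: [0.1, 0.3, -2.1]
gripper_width: 0.157
finger_force: 19.2
```

```bash
cat > look.py <<'E'
from h import *
import sys
s=robot.observe();im=robot.read_camera('wrist');cv2.imwrite('pics/'+sys.argv[1]+'.png',im[:,:,::-1])
print(s['time'],np.round(s['position'],4),np.round(s['ft_force'],1),np.round(s['torque'],3),round(s['gripper_width'],4),round(s['finger_force'],1))
tilt(im,s,s['position'][2]-.007)
E
python3 look.py w4
```

```text
5.25 [ 0.5127 -0.1616  0.0768] [ 0.1  0.3 -2.1] [0.002 0.01  0.026] 0.1573 19.2
handle [ 512. -162.] dz 0.4 pitch 0.34 centre [ 539.8 -163.3   41. ] near/far z [41.4 40.6] rms 2.29
 centre in dish frame [16.9  0.1]
```

Request:
{"fn": "move_arm", "kwargs": {"deltas": [[[0,0,0,0,-0.685],[0,0,0,0,-0.68]]]}}

```text
time: 5.55
position: [0.5127, -0.1617, 0.0768]
tcp_rot: [-2.27, -2.172, 0.0]
ft_force: [-0.8, 0.2, -1.9]
gripper_width: 0.164
finger_force: 8.4
```

```bash
python3 look.py w5
```

```text
5.55 [ 0.5127 -0.1617  0.0768] [-0.8  0.2 -1.9] [0.001 0.035 0.042] 0.1636 8.4
handle [ 511.9 -162. ] dz 0.4 pitch 0.27 centre [ 539.8 -163.3   41.1] near/far z [41.4 40.8] rms 2.2
 centre in dish frame [16.9  0.1]
```

Request:
{"fn": "move_arm", "kwargs": {"deltas": [[[0,0,0,0,-0.676],[0,0,0,0,-0.672]]]}}

```text
time: 5.85
position: [0.5127, -0.1617, 0.0768]
tcp_rot: [-2.27, -2.172, 0.0]
ft_force: [0.7, 0.1, -2.7]
gripper_width: 0.165
finger_force: 4.9
```

```bash
python3 look.py w6
```

```text
5.85 [ 0.5127 -0.1617  0.0768] [ 0.7  0.1 -2.7] [ 0.009  0.069 -0.057] 0.1653 4.9
handle [ 511.3 -161.8] dz 0.3 pitch 3.33 centre [ 537.5 -163.1   39.5] near/far z [43.3 35.7] rms 2.52
 centre in dish frame [14.6  0.2]
```

The lid has now pivoted: pitch 3.3°, near edge 43 mm, far edge 36 mm, still held. I'll raise it a little more.

Request:
{"fn": "move_arm", "kwargs": {"deltas": [[[0,0,-0.025,0,-0.672],[0,0,-0.025,0,-0.672],[0,0,-0.02,0,-0.672],[0,0,0,0,-0.672]]]}}

```text
time: 6.4
position: [0.5128, -0.1617, 0.0805]
tcp_rot: [2.269, 2.172, 0.0]
ft_force: [-0.3, -0.2, -0.9]
gripper_width: 0.157
finger_force: 4.8
```

```bash
python3 look.py w7
```

```text
6.4 [ 0.5128 -0.1617  0.0805] [-0.3 -0.2 -0.9] [-0.033  0.042  0.028] 0.1568 4.8
handle [ 511.4 -161.9] dz 0.3 pitch 3.26 centre [ 537.7 -163.1   43.2] near/far z [47.  39.5] rms 2.63
 centre in dish frame [14.8  0.1]
```

```bash
sed -i "s/def tilt(im,s,hz,/def tilt(im,s,hz,sg=.0005,/; s#p\[3\]/.0005#p[3]/sg#; s/\[.513,-.162,0,0\],loss='soft_l1'/[.513,-.162,0,0],loss='cauchy',f_scale=.5/" h.py
python3 - <<'E'
from h import *
for n,z in(('w3',.0767),('w6',.0768),('w7',.0805)):
  im=cv2.imread(f'pics/{n}.png')[:,:,::-1].copy()
  for sg in(.0005,.01):
    p=tilt(im,dict(position=[.5127,-.1617,z],tcp_rot=[-2.2695,-2.172,0]),z-.007,sg)
s=dict(position=[.5127,-.1617,.0805],tcp_rot=[-2.2695,-2.172,0]);C=cam('wrist',s);o=cv2.imread('pics/w7.png');o=cv2.resize(o,None,fx=1.4,fy=1.4,interpolation=cv2.INTER_CUBIC)
Q=np.array([[-.067,-.0615,0],[-.067,.0615,0],[.067,.0615,0],[.067,-.0615,0]])+[.028,0,-.015]
R=Ro.from_euler('zy',[np.radians(-2.6),p[2]]).as_matrix()
cv2.polylines(o,[(proj(C,Q@R.T+[p[0],p[1],.0735+p[3]])*1.4).astype(int)],True,(0,0,255),1)
cv2.imwrite('pics/w7o.png',o)
E
```

```text
handle [ 511.9 -162.2] dz 0.2 pitch 0.26 centre [ 539.7 -163.5   40.8] near/far z [41.1 40.5] rms 2.17
 centre in dish frame [16.9 -0.1]
handle [ 519.  -161.9] dz 14.1 pitch 11.33 centre [ 540.8 -163.2   49.9] near/far z [62.7 37. ] rms 2.16
 centre in dish frame [17.9  0.2]
handle [ 511.2 -161.8] dz 0.1 pitch 3.27 centre [ 537.5 -163.    39.3] near/far z [43.1 35.6] rms 2.55
 centre in dish frame [14.6  0.2]
handle [ 518.4 -161.7] dz 14.9 pitch 14.3 centre [ 538.4 -162.9   49.7] near/far z [65.8 33.5] rms 2.56
 centre in dish frame [15.5  0.4]
handle [ 519.1 -161.6] dz 16.4 pitch 15.2 centre [ 538.5 -162.9   54.6] near/far z [71.8 37.4] rms 3.75
 centre in dish frame [15.6  0.4]
handle [ 519.1 -161.6] dz 16.5 pitch 15.24 centre [ 538.5 -162.9   54.7] near/far z [71.9 37.5] rms 2.67
 centre in dish frame [15.6  0.4]
```

View pics/w7o.png

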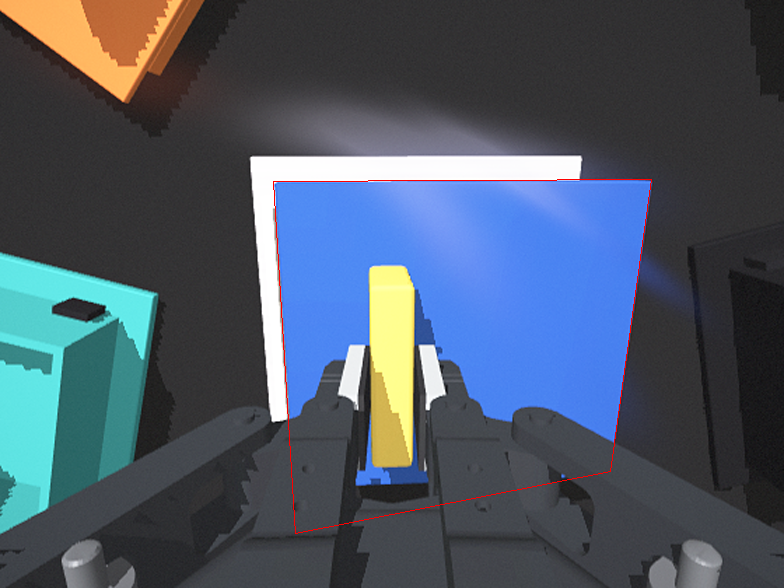

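```bash
python3 - <<'E'
s=open('h.py').read()
s=s.replace("    Q=np.array([[-.067,-.0615,0],[-.067,.0615,0],[.067,.0615,0],[.067,-.0615,0]])+[.028,0,-.015]\n","    mb=mask(im,'blue')|cv2.inRange(cv2.cvtColor(im,cv2.COLOR_RGB2HSV),(105,120,25),(125,255,255))\n    B=np.array([[c,np.flatnonzero(mb[:370,c]).max()+.5] for c in range(264,300,2)],float);print('bottom row',np.median(B[:,1]),B[:,1].std().round(2),'top row',np.median(T[:,1]))\n    Q=np.array([[-.067,-.0615,0],[-.067,.0615,0],[.067,.0615,0],[.067,-.0615,0]])+[.028,0,-.015]\n",1)
s=s.replace("d(Rr,u[2],u[3]),p[3]/sg","d(Rr,u[2],u[3]),3*d(B,u[3],u[0]),p[3]/sg")
open('h.py','w').write(s)
from h import *
for n,z in(('w2',.0768),('w3',.0767),('w5',.0768),('w6',.0768),('w7',.0805)):
  im=cv2.imread(f'pics/{n}.png')[:,:,::-1].copy()
  print(n);p=tilt(im,dict(position=[.5127,-.1617,z],tcp_rot=[-2.2695,-2.172,0]),z-.007,.01)
E
```

```text
w2
bottom row 346.5 0.47 top row 129.5
handle [ 511.9 -162.2] dz 0.2 pitch 0.23 centre [ 539.7 -163.5   40.9] near/far z [41.1 40.6] rms 2.75
 centre in dish frame [16.9 -0.1]
w3
bottom row 346.0 0.5 top row 129.5
handle [ 511.9 -162.2] dz 0.2 pitch 0.2 centre [ 539.7 -163.5   40.8] near/far z [41.  40.5] rms 2.16
 centre in dish frame [16.9 -0.1]
w5
bottom row 346.5 0.0 top row 129.5
handle [ 512.3 -162.2] dz 1.0 pitch 0.86 centre [ 539.8 -163.5   41.4] near/far z [42.3 40.4] rms 2.1
 centre in dish frame [16.9 -0.1]
w6
bottom row 345.5 0.52 top row 128.5
handle [ 511.6 -161.8] dz 0.7 pitch 3.82 centre [ 537.5 -163.    39.7] near/far z [44.1 35.3] rms 2.44
 centre in dish frame [14.6  0.2]
w7
bottom row 345.5 0.58 top row 128.5
handle [ 511.5 -161.8] dz 0.6 pitch 3.62 centre [ 537.6 -163.    43.4] near/far z [47.5 39.2] rms 2.53
 centre in dish frame [14.7  0.2]
```

With the front edge added, the fit is consistent and shows no slip: near edge 47.5 mm, far edge 39 mm. I'll ease the grip slightly more so the far side settles onto the rim.

Request:
{"fn": "move_arm", "kwargs": {"deltas": [[[0,0,0,0,-0.67],[0,0,0,0,-0.668]]]}}

```text
time: 6.7
position: [0.5127, -0.1616, 0.0803]
tcp_rot: [-2.269, -2.172, 0.0]
ft_force: [0.8, 0.0, -3.0]
gripper_width: 0.164
finger_force: 3.3
```

```bash
sed -i 's/-.007)/-.007,.01)/' look.py; python3 look.py w8
```

```text
6.7 [ 0.5127 -0.1616  0.0803] [ 0.8  0.  -3. ] [ 0.013  0.042 -0.025] 0.1644 3.3
bottom row 345.5 0.52 top row 128.5
handle [ 511.3 -161.7] dz 0.4 pitch 4.27 centre [ 537.  -163.    42.7] near/far z [47.6 37.9] rms 2.41
 centre in dish frame [14.1  0.3]
```

Request:
{"fn": "move_arm", "kwargs": {"deltas": [[[0,0,0,0,-0.666],[0,0,0,0,-0.664]]]}}

```text
time: 7.0
position: [0.5127, -0.1616, 0.0803]
tcp_rot: [-2.27, -2.172, 0.0]
ft_force: [0.0, 0.3, -2.6]
gripper_width: 0.17
finger_force: 3.2
```

```bash
python3 look.py w9
```

```text
7.0 [ 0.5127 -0.1616  0.0803] [ 0.   0.3 -2.6] [-0.01   0.038  0.054] 0.1696 3.2
bottom row 345.5 0.76 top row 128.5
handle [ 511.  -161.7] dz 0.2 pitch 5.82 centre [ 535.9 -163.    41.8] near/far z [48.5 35.2] rms 2.65
 centre in dish frame [13.   0.2]
```

Near edge is 48.5 mm (2.5 mm over the rim) and far edge 35 mm, low on the dish. Next I'll slide it back along the dish's -x.

Request:
{"fn": "move_arm", "kwargs": {"deltas": [[[0,-0.06,0,0,-0.664],[0,-0.09,0,0,-0.664],[0,-0.1,0,0,-0.664],[0,-0.08,0,0,-0.664],[0,0,0,0,-0.664]]]}}

```text
time: 7.68
position: [0.4958, -0.1609, 0.0804]
tcp_rot: [-2.27, -2.172, 0.0]
ft_force: [0.1, -0.7, -1.8]
gripper_width: 0.174
finger_force: 1.9
```

```bash
python3 look.py w10
```

```text
7.675 [ 0.4958 -0.1609  0.0804] [ 0.1 -0.7 -1.8] [0.002 0.04  0.005] 0.174 1.9
bottom row 345.0 0.6 top row 129.5
handle [ 493.8 -161.2] dz -0.3 pitch 4.79 centre [ 519.2 -162.5   41.9] near/far z [47.4 36.4] rms 2.94
 centre in dish frame [-3.7 -0. ]
```

The near lip is outside the wall, and once level the lid should end about 1 mm from centre. Next I'll lower it by the handle.

Request:
{"fn": "move_arm", "kwargs": {"deltas": [[[0,0.01,0.03,0,-0.664],[0,0.01,0.03,0,-0.664],[0,0,0.03,0,-0.664],[0,0,0.03,0,-0.664],[0,0,0.03,0,-0.664],[0,0,0.02,0,-0.664],[0,0,0,0,-0.664]]]}}

```text
time: 8.6
position: [0.4973, -0.161, 0.0717]
tcp_rot: [2.27, 2.172, 0.0]
ft_force: [-1.1, -0.6, -0.6]
gripper_width: 0.167
finger_force: 0.4
```

```bash
python3 look.py w11
```

```text
8.6 [ 0.4973 -0.161   0.0717] [-1.1 -0.6 -0.6] [ 0.013  0.141 -0.005] 0.1666 0.4
bottom row 346.5 0.0 top row 129.5
handle [ 496.3 -161.5] dz 1.0 pitch 0.22 centre [ 524.2 -162.7   36.5] near/far z [36.8 36.3] rms 4.59
 centre in dish frame [ 1.3 -0.1]
```

It is down level (36.8 / 36.3 mm) and 1.3 mm off centre. I'll nudge it slightly while still holding.

Request:
{"fn": "move_arm", "kwargs": {"deltas": [[[0,0,0,0,-0.68],[0,-0.015,0.005,0,-0.68],[0,-0.015,0.005,0,-0.68],[0,0,0,0,-0.68]]]}}

```text
time: 9.15
position: [0.4967, -0.1612, 0.0717]
tcp_rot: [2.268, 2.171, 0.001]
ft_force: [0.7, -0.1, 0.8]
gripper_width: 0.16
finger_force: 6.2
```

```bash
python3 look.py w12
```

```text
9.15 [ 0.4967 -0.1612  0.0717] [ 0.7 -0.1  0.8] [ 0.037 -0.331 -0.029] 0.1603 6.2
bottom row 346.5 0.0 top row 129.5
handle [ 495.9 -161.8] dz 1.0 pitch 0.25 centre [ 523.7 -163.    36.6] near/far z [36.9 36.3] rms 6.28
 centre in dish frame [ 0.8 -0.4]
```

It is centred within 1 mm and down all round. I'll release and withdraw.

Request:
{"fn": "move_arm", "kwargs": {"deltas": [[[0,0,0,0,-0.6],[0,0,0,0,-0.4],[0,0,0,0,0],[0,0,0,0,0],[0,0,-0.2,0,0],[0,0,-0.5,0,0],[0,0,-0.7,0,0],[0,0,-0.7,0,0],[0,0,-0.7,0,0],[0,0,-0.7,0,0],[0,0,0,0,0]]]}}

```text
time: 10.58
position: [0.4977, -0.1617, 0.2502]
tcp_rot: [2.264, 2.167, 0.005]
ft_force: [0.3, 0.4, 0.5]
gripper_width: 0.5
finger_force: 0.0
```

```bash
python3 - <<'E'
from h import *
s=robot.observe();im=robot.read_camera('wrist');C=cam('wrist',s)
print(s['time'],s['position'],s['ft_force'])
uv=proj(C,[.523,-.163,.05])[0]
b,ce,a=blob(mask(im,'blue'),uv,120);q=cv2.approxPolyDP(cv2.convexHull(cv2.findNonZero(b)),6,True)[:,0]
P=plane(C,q,.05)[:,:2];print('blue',np.round(P,4).tolist(),'ctr',P.mean(0),'sides',np.hypot(*(P-np.roll(P,1,0)).T))
h=np.array([[-.075,-.07],[-.075,.07],[.075,.07],[.075,-.07]]);a=np.radians(-2.6)
H=np.c_[h@[[np.cos(a),np.sin(a)],[-np.sin(a),np.cos(a)]]+[.5229,-.1626],[.006]*4]
o=im[:,:,::-1].copy();cv2.polylines(o,[proj(C,H).round().astype(int)],True,(0,0,255),1)
o=cv2.resize(o[90:280,150:420],None,fx=2.9,fy=2.9,interpolation=cv2.INTER_CUBIC);cv2.imwrite('pics/end.png',o)
E
```

```text
10.575 [ 0.49769676 -0.16172128  0.25018741] [0.30285055 0.36587493 0.48358691]
blue [[0.5923, -0.2227], [0.4545, -0.2212], [0.4602, -0.1006], [0.5919, -0.1043], [0.6013, -0.199]] ctr [ 0.54005201 -0.16956139] sides [0.02538289 0.13779632 0.12073895 0.13175383 0.09524962]
```

View pics/end.png

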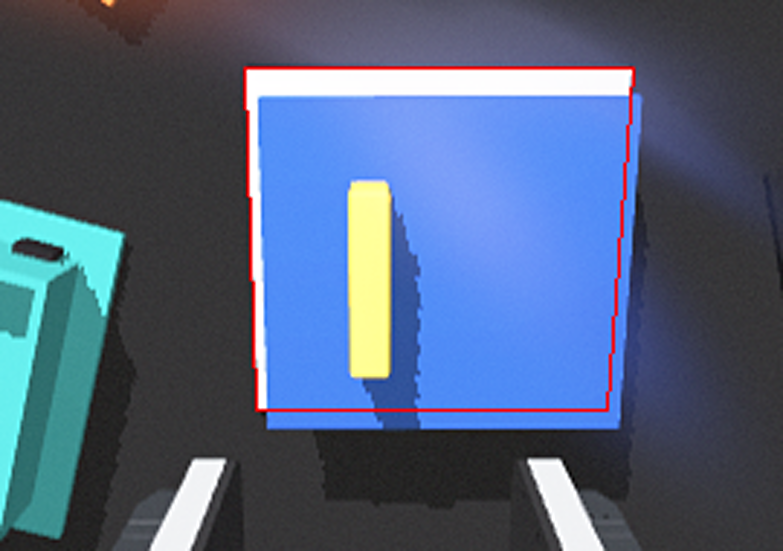

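The final crop shows the lid's plate level over the dish. Its centre is at about (0.523, -0.164), within about 1.5 mm of the dish centre, the yaw matches, and the gripper is clear.

```bash
python3 -c "
from workcell import robot
print(robot.finish_job())"
```

```text
the job is handed in; nothing more can be done
None
```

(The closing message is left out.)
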